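Photograph all three sides of a repaired lamp on a turntable

ROBOT

A 7-joint arm with a two-finger parallel gripper is mounted at the origin on the work surface. World frame = base frame: x ahead of the robot, y to its left, z up, the work surface at z = 0. Lengths are in mm, angles in rad, forces in N, time in s.
With the tool pointing down it reaches from about 425 to 925 mm from the base axis. Payload 6.8 kg.
Tool frame: the origin (TCP) lies midway between the tips of the shut fingers; the grasp point (between the pads) lies 19 mm behind it; z points along the fingers, y is the line along which they close (so a half turn about z gives the same grasp; the last joint's range is limited). The gripper opens to 88 mm and grips with 3 to 60 N. Pads are 20 mm wide; open, the fingers measure 115 mm over their backs; the gripper's body (75 mm by 178 mm) begins 61 mm behind the grasp point.
Start: joints at [1.04, 0.477, 0.022, 1.555, -0.011, 1.109, -0.083], TCP at [276.974, -615.575, 222.664] pointing down, gripper open.
Joint ranges: [-2.96, 2.96], [-0.34, 2.1], [-1.41, 1.46], [0.24, 2.44], [-1.37, 4.51], [0.17, 1.92], [-2.96, 2.96]. Speed limits (rad/s): [2.39, 2.39, 3.14, 3.14, 3.14, 3.14, 3.14].

INTERFACE

Orientations are given as a unit quaternion [x, y, z, w].
In Python, from bench import env, cams gives the robot as it stands.
- The arm moves only by the tool send_rows, never from a script. Its argument "increments" is a list of rows, each a list of 7 numbers: the shift along the tool's x, y, z in cm, then the turn, a rotation vector about the tool's x, y, z in rad, then the finger opening in cm, from 0 to 8.78. In form: [[x, y, z, ax, ay, az, claw], ...]. A call has 1 to 8 rows; each row shifts and turns the commanded pose from where the row before left it, along the tool's axes as they then stand; what a row does not reach is not made up. A row lasts 1/10 s, in which the tool goes at most 50 mm and 8.59 degrees, less where a joint would pass 70% of its speed; a pose out of reach is approached as far as the arm can. A call with a gripper value outside its range is refused whole. The fingers move at their own pace and stop on an object; "force" is the grip in N (left out, the last holds). Time passes only in rows, so rows that do not move let the fingers close. It gives the time, the measured TCP pose, the force, the opening and the grip force at its end, in the units of the state.
- env.state(): the state, without advancing time (a new reading comes with each control period).
- cams.read_camera(name): name is "scene" or "top" or "wrist"; returns a dict with "color" (400x640x3 uint8, red, green, blue), "vertical_fov" (degrees; the focal length in pixels is half the picture's height over the tangent of half this angle, whatever the lens; pixels are square), "cx", "cy" (the principal point, pixels), "dist_coeffs" ([k1, k2, p1, p2, k3] as OpenCV has them; the pictures are not rectified), "world_from_camera" (4x4, takes a point from camera to world coordinates); the wrist camera has in their place "hand_eye" (4x4, takes a point from camera to tool coordinates, whose origin is the TCP and whose axes are the flange's). Camera axes: x right, y down, z forward; pixel columns grow to the right and rows downward; lengths in mm; the calibration is good to about 2 mm. A picture is of the moment at which its call begins: read the wrist's pose just before it. There is no depth.
- env.finish_job(): hands the job in; it is judged then, once.
The state is a dict: "t": time; "joints": joint angles; "qd": joint speeds; "tau": joint torques, N m; "eef_pos": TCP position; "ee_rot": TCP orientation; "contact_force": force on the tool from outside, world axes, zero at the start; "moment": the same for the moment, N m; "finger_gap": finger opening in mm; "grip_force": force on a finger pad.
Only numpy, scipy, OpenCV 4.12 (cv2) and the standard library are available. Lean on these libraries where they do the work, as an engineer would, in place of code of your own. Each camera call takes 0.05 s, during which the arm holds its last target. There are 200 camera calls.

TASK

Photograph the repaired lamp from all three sides for the repair record: white side first, then yellow, then red. For each one, turn the turntable by its green posts until that side squarely faces the lens (its arrow on the white mark), let it stand still and press the red shutter button all the way, never pressing it while no side faces the lens. Do not touch the lamp itself, leave the other things on the bench where they are, and finish with the red side still facing the lens and the button up.

Things in the scene. Friction and masses are not known exactly. Their poses are not given: they have to be found in the camera images.
- turntable (a joint): angle of the round dark-grey turntable, 268 mm across, its top 36 mm above the table, stiff enough to stay where it is left; turns freely both ways, positive is counter-clockwise seen from above. 0 = the white side of the lamp faces the lens, +2.094 = the yellow side, -2.094 (= +4.189) = the red side; whole turns may be added.
- lamp: the lamp, a dark-blue three-sided body with a white, a yellow and a red panel 120 degrees apart, bolted to the middle of the turntable; it reaches 75 mm out from the axis and up to 126 mm above the work surface. Origin on the axis in the disc top; x points out of the white side
- axis (a point): the turning axis, in the turntable's top face; x points from the axis to the lens, z up. It belongs to the fixed black base (284 mm across, with a 75 mm wide neck that reaches 315 mm out along +x and carries the camera)
- mark (a point): point at the rim of the disc, 131 mm from the axis towards the lens, at the inner end of the white line on the black neck: an arrow on the mark has its tip here. The lens front is 226 mm from the axis, 86 mm above the table; the camera is 105 mm wide, its top 125 mm above the table
- post0 (a point): centre of the top of an upright green round post on the disc, 20 mm across, 112 mm from the axis, its top 115 mm above the table, 79 mm tall above the disc; stands midway between two of the coloured arrows. The disc is turned by pushing it
- post1 (a point): centre of the top of an upright green round post on the disc, 20 mm across, 112 mm from the axis, its top 115 mm above the table, 79 mm tall above the disc; stands midway between two of the coloured arrows. The disc is turned by pushing it
- post2 (a point): centre of the top of an upright green round post on the disc, 20 mm across, 112 mm from the axis, its top 115 mm above the table, 79 mm tall above the disc; stands midway between two of the coloured arrows. The disc is turned by pushing it
- arrow_white (a point): tip of the white arrow at the disc's rim, 131 mm from the axis, straight out from the middle of the lamp's white side
- arrow_yellow (a point): tip of the yellow arrow at the disc's rim, 131 mm from the axis, straight out from the middle of the lamp's yellow side
- arrow_red (a point): tip of the red arrow at the disc's rim, 131 mm from the axis, straight out from the middle of the lamp's red side
- shutter (a joint): travel of the shutter button: 0 up, 0.007 m fully down; the photo is taken once it is pressed beyond 0.0045. A spring (4 N when fully down) lifts it again
- shutter_top (a point): centre of the top of the round red shutter button, 38 mm across, in a small fixed grey housing; pressed straight down. It stands to the left or to the right of the turntable
- tape: roll of yellow tape, 90 mm across, 25 mm high, lying flat; origin in the middle of its underside; a bystander
- spray: green spray bottle with blue head, 74 mm across, 209 mm tall; origin in the middle of its underside; a bystander
- screwdriver: red-handled screwdriver, 200 mm long, lying along its x; origin in the middle of its underside; a bystander
- wrench: steel wrench, 180 mm long, lying along its x; origin in the middle of its underside; a bystander
- shade: small dark open steel lampshade, 132 mm across its open top, 65 mm high; origin in the middle of its underside; a bystander
- jar: glass jar with steel cap, 66 mm across, 85 mm high; origin in the middle of its underside; a bystander
- cover: flat grey plastic cover, 85 x 55 x 14 mm; origin in the middle of its underside; a bystander
There are look-alikes about, which are no part of the job. What is shaped like the part that bears shutter but black, blue or orange is not meant.

How it is judged (in metres and radians):
On the way, in this order (a step that is already met when the one before it is completed fails the run):
1. the shutter button is pressed while the white arrow points at the mark and the turntable stands still (horizontal distance between arrow_white and mark below 0.014 m and value of joint shutter above 0.0045 m and velocity of joint turntable between -0.1 and 0.1 rad/s), for 0.1 s.
2. the shutter button is pressed while the yellow arrow points at the mark and the turntable stands still (horizontal distance between arrow_yellow and mark below 0.014 m and value of joint shutter above 0.0045 m and velocity of joint turntable between -0.1 and 0.1 rad/s), for 0.1 s.
3. the shutter button is pressed while the red arrow points at the mark and the turntable stands still (horizontal distance between arrow_red and mark below 0.014 m and value of joint shutter above 0.0045 m and velocity of joint turntable between -0.1 and 0.1 rad/s), for 0.1 s.
At the end, for the whole second after the job is handed in: the red arrow is within 14 mm of the mark (about 6 degrees), the turntable is still and the shutter button is up (less than 1.5 mm down) (horizontal distance between arrow_red and mark below 0.014 m and value of joint shutter below 0.0015 m and velocity of joint turntable between -0.1 and 0.1 rad/s); the robot touches nothing.
It fails at once if the shutter is pressed while no side faces the lens (every arrow more than 18 mm from the mark) (value of joint shutter above 0.0045 m and not (horizontal distance between arrow_white and mark below 0.018 m) and not (horizontal distance between arrow_yellow and mark below 0.018 m) and not (horizontal distance between arrow_red and mark below 0.018 m)).
It fails at once if the robot touches the lamp itself (more than 1 N) (contact force between lamp and the arm above 1 N or contact force between lamp and the fingers above 1 N).
It fails at once if a bystander is moved more than 30 mm (distance of any of tape, spray, screwdriver, wrench, shade, jar, cover from where it was at the start of the episode above 0.03 m).
It also fails if it takes over 70 s, if anything falls off the work surface, if the arm or the gripper's body presses on something with over 40 N, if the wrist force passes 120 N, or if a joint passes its speed limit or range.

## Working session

There is one attempt and no reset: what is moved stays moved. The work goes in short steps, Python scripts to look and compute and a tool call to move; the robot and the scene stay as the last step left them, time stands still between calls to the robot, and variables do not carry over. Pictures are saved under pics/ and viewed, at most 10 in all, crops included, and the job is handed in when it is done.

Besides the shell and the picture viewer there is one more tool, called as a command line: name --pt "numbers of a row" for each row, then --argument value for the rest. send_rows: Moves the arm, as the interface text tells. Its arguments: {"type":"object","properties":{"increments":{"type":"array"},"force":{"type":"number"}},"required":["increments"]}

```bash
mkdir -p pics; ls; python3 - <<'E'
from bench import env,cams
import cv2,json,numpy as np
s=env.state();print(s)
for n in("scene","top"):
    d=cams.read_camera(n);cv2.imwrite(f"pics/{n}0.png",d["color"][:,:,::-1])
    print(n,{k:(v.tolist() if hasattr(v,'tolist') else v) for k,v in d.items() if k!="color"})
E
```

```text
pics
{'t': 0.0, 'joints': array([ 1.0399365 ,  0.47779208,  0.02235631,  1.55644094, -0.01149596,
        1.10929653, -0.08307653]), 'qd': array([-0.00049228, -0.00140873,  0.00038127,  0.00135039, -0.00037385,
        0.0025164 , -0.00144285]), 'tau': array([ 6.32987085e-04, -5.82854426e+01,  1.53475408e+00, -2.72610265e+01,
       -5.42890909e-02,  1.69913558e-02,  1.26433874e-04]), 'eef_pos': array([ 276.66708522, -615.03635186,  221.69186738]), 'ee_rot': array([ 9.77738543e-01,  2.09824984e-01, -2.60138649e-04, -8.66005529e-04]), 'contact_force': array([-0.00167776,  0.1813908 ,  0.57458155]), 'moment': array([-0.0216742 ,  0.03012685,  0.03973465]), 'grip_force': 0.0, 'finger_gap': 87.6635475140611}
scene {'vertical_fov': 43.14731533728206, 'cx': 316.2755551723831, 'cy': 196.6116203129976, 'dist_coeffs': [-0.050442690833754356, 0.0, 0.0, 0.0, 0.0], 'world_from_camera': [[0.20884650474684668, 0.7243413827596994, -0.6570484751346676, 1614.508667884053], [0.9778891007228132, -0.16207865120281348, 0.1321492244086369, -223.47451862513358], [-0.010772378685918302, -0.6701194461034864, -0.7421751032009923, 1318.3662321279735], [0.0, 0.0, 0.0, 1.0]]}
top {'vertical_fov': 55.91721147181119, 'cx': 315.8855809577806, 'cy': 200.94287429616276, 'dist_coeffs': [-0.007528893154233429, 0.0, 0.0, 0.0, 0.0], 'world_from_camera': [[0.07198897053125435, -0.9755849982460307, 0.20748855226046198, 334.5641776479964], [-0.9974054268610175, -0.07042466853042693, 0.014925834334173847, -22.110327987517955], [5.089245407566617e-05, -0.2080247034841578, -0.9781235710022974, 1154.5050287557794], [0.0, 0.0, 0.0, 1.0]]}
```

View pics/scene0.png

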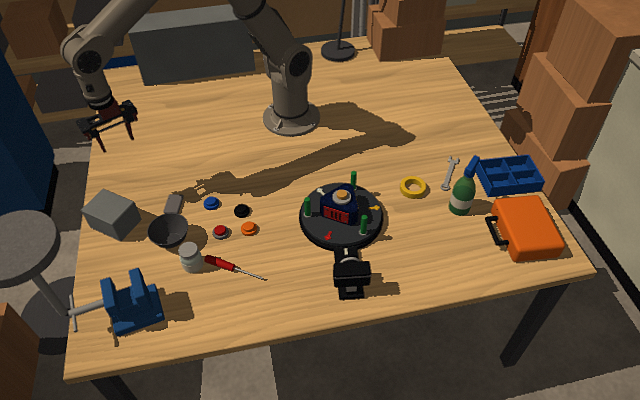

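View pics/top0.png

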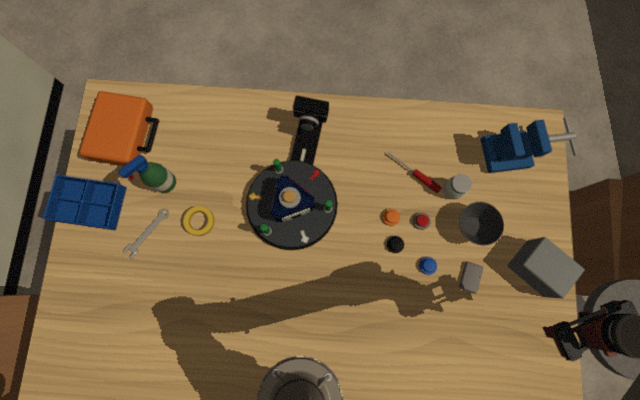

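The top view shows the disc at about (291,204) and the camera neck pointing up. The posts are near (278,167), (328,206) and (265,230). The arrows are red (315,174), yellow (254,197) and white (305,238), and the red button is at (422,221). I'll enlarge it to read these more closely.

```bash
python3 - <<'E'
import cv2
a=cv2.imread("pics/top0.png")[95:265,235:445]
a=cv2.convertScaleAbs(a,alpha=1.6,beta=15)
cv2.imwrite("pics/crop1.png",cv2.resize(a,(735,595),interpolation=cv2.INTER_CUBIC))
E
```

```text
(no output)
```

View pics/crop1.png

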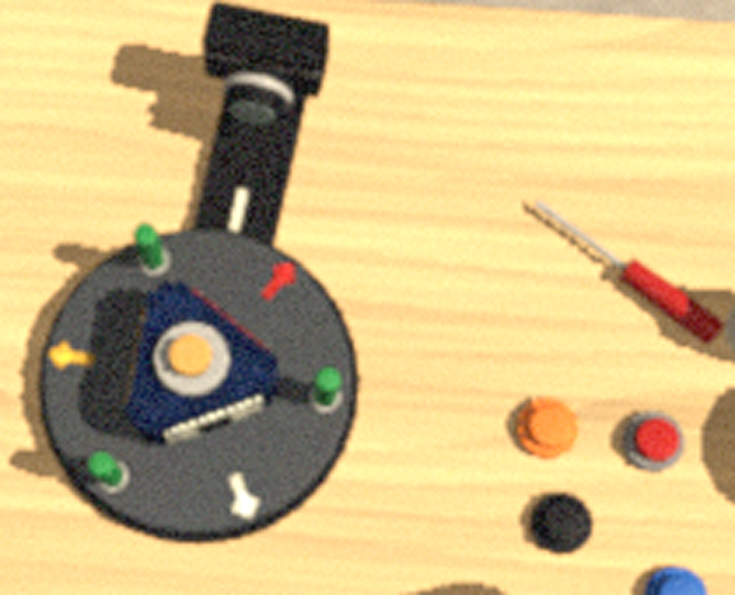

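The enlarged crop (3.5x, offset 235,95) gives these positions:
- Arrow tips: red (293,263), white (247,518), yellow (51,353).
- Inner end of the mark: (235,229).
- Post tops: (147,232), (327,374), (98,462).
- Red button: (657,437).

```bash
cat > h.py <<'E'
import numpy as np,cv2
from bench import env,cams
def ray(d,uv):
    f=200/np.tan(np.radians(d["vertical_fov"]/2));K=np.array([[f,0,d["cx"]],[0,f,d["cy"]],[0,0,1.]])
    p=cv2.undistortPoints(np.array([[uv]],float),K,np.array(d["dist_coeffs"]))[0,0]
    T=np.array(d["world_from_camera"]);return T[:3,3],T[:3,:3]@np.array([p[0],p[1],1])
def at(d,uv,z):
    o,r=ray(d,uv);return o+r*(z-o[2])/r[2]
def tri(d1,u1,d2,u2):
    o1,a=ray(d1,u1);o2,b=ray(d2,u2)
    s=np.linalg.lstsq(np.c_[a,-b],o2-o1,rcond=None)[0];p,q=o1+a*s[0],o2+b*s[1];return (p+q)/2,np.linalg.norm(p-q)
E
python3 - <<'E'
from h import *
np.set_printoptions(precision=1,suppress=True)
t=cams.read_camera("top");s=cams.read_camera("scene")
c=lambda u,v:(235+u/3.5-.4,95+v/3.5-.4)
P={}
for n,uv,z in [("ctr",(199,385.5),36),("mark",(235,229),36),("red",(293,263),36),("white",(247,518),36),("yel",(51,353),36),
 ("p0",(147,232),115),("p1",(327,374),115),("p2",(98,462),115)]:
    P[n]=at(t,c(*uv),z)[:2];print(n,P[n])
C=np.mean([P["red"],P["white"],P["yel"]],0);print("C arrows",C,"C posts",np.mean([P["p0"],P["p1"],P["p2"]],0))
for n in P:
    if n!="ctr":
        v=P[n]-P["ctr"];print(n,np.linalg.norm(v),np.degrees(np.arctan2(v[1],v[0])))
print("btn tri",tri(t,c(657,437),s,(220.5,230)), at(t,c(657,437),30),at(t,c(657,437),40))
print("sees shade",at(t,(481,222),65),"jar",at(t,(459,184),85),"tape",at(t,(198,221),25),"screwdriver",at(t,(440,190),20),at(t,(387,154),10))
cv2.imwrite("pics/s1.png",cv2.resize(s["color"][140:310,150:410,::-1],(780,510),interpolation=cv2.INTER_CUBIC))
E
```

```text
ctr [554.8  67.9]
mark [698.3  48.1]
red [670.7  -5.4]
white [443.6  17.6]
yel [574.2 198.8]
p0 [664.8 115.4]
p1 [556.1 -40.5]
p2 [471.7 136.3]
C arrows [562.8  70.3] C posts [564.2  70.4]
mark 144.87216050678873 -7.839037047490465
red 137.14139101161902 -32.323684438886644
white 122.0560718015121 -155.64079105446953
yel 132.3418534892403 81.54081372018625
p0 119.82754231243304 23.32971734038608
p1 108.41038593593443 -89.31843897206716
p2 107.63547954000289 140.55183553255696
btn tri (array([ 541. , -330.9,   21. ]), np.float64(2.769466578931759)) [ 539.2 -329.8   30. ] [ 537.4 -327.1   40. ]
sees shade [ 537.6 -491.8   65. ] jar [ 642.3 -420.8   85. ] tape [486.4 347.2  25. ] screwdriver [ 637.5 -386.1   20. ] [ 746.4 -220.    10. ]
```

View pics/s1.png

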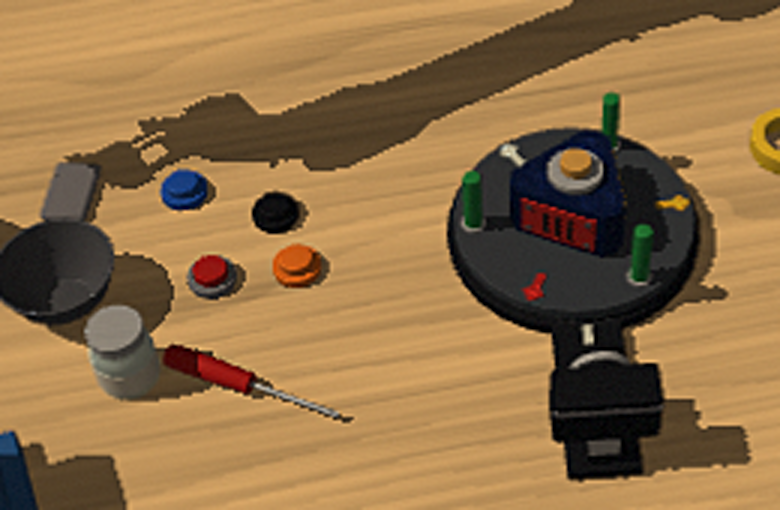

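The scene crop (3x, offset 150,140) shows the mark's inner end at (588,326) and the red button top at (210,269). The button is the one on the grey housing. The red arrow tip is at (533,299). Next I'll refine the mark direction and work out the turn angles.

```bash
python3 - <<'E'
from h import *
np.set_printoptions(precision=1,suppress=True)
t=cams.read_camera("top");s=cams.read_camera("scene")
c=lambda u,v:(235+u/3.5-.4,95+v/3.5-.4)
q=lambda u,v:(150+u/3-.33,140+v/3-.33)
C=np.array([563.5,70])
def show(n,p):
    v=p[:2]-C;print(n,p,np.linalg.norm(v),np.degrees(np.arctan2(v[1],v[0])))
show("lineouter",at(t,c(243,188),30));show("lineinner",at(t,c(235,229),30))
show("cam top ctr",at(t,c(267,48),125))
for n,a,b in [("mark",(235,229),(588,326)),("red",(293,263),(533,299)),("yel",(51,353),(688,203)),("white",(247,518),(503,147)),("p0",(147,232),(643,227)),("p1",(327,374),(472,174)),("p2",(98,462),(611,96))]:
    p,e=tri(t,c(*a),s,q(*b));show(n,p);print("   gap",e)
print(tri(t,c(657,437),s,q(210,269)))
print(tri(t,c(546,424),s,q(298,258)))
E
```

```text
lineouter [739.2  44.4  30. ] 177.55056150722586 -8.282059246282104
lineinner [700.2  48.5  30. ] 138.4175398636534 -8.929292551457271
cam top ctr [830.4  28.4 125. ] 270.1434392249357 -8.856528971885506
mark [702.9  50.4  22.6] 140.76439502418768 -7.994592065604139
   gap 2.916116713652437
red [669.4  -2.8  41.6] 128.5332126349405 -34.488936133478376
   gap 5.537816803537882
yel [573.9 198.8  37.8] 129.21055256273723 85.37931059988126
   gap 0.6906401998836386
white [443.5  16.9  35.6] 131.20409871662685 -156.13423615340403
   gap 1.318518992345777
p0 [663.  115.7 121.4] 109.51954774835376 24.689070851572165
   gap 2.4765242418963203
p1 [554.3 -40.4 123.1] 110.74197608662058 -94.74767697482338
   gap 0.0008816160527462046
p2 [470.9 134.8 120. ] 113.04197677025519 145.01375790393197
   gap 1.413005815165323
(array([ 540.4, -331.6,   23.6]), np.float64(0.1703142782543299))
(array([ 545.1, -235.5,   22.6]), np.float64(0.5220342642584658))
```

send_rows --pt "3.05 -2.56 0 0 0 0 4" --pt "3.05 -2.56 0 0 0 0 4" --pt "3.05 -2.56 0 0 0 0 4" --pt "3.05 -2.56 0 0 0 0 4" --pt "3.05 -2.56 0 0 0 0 4" --pt "3.05 -2.56 0 0 0 0 4" --pt "3.05 -2.56 0 0 0 0 4" --pt "3.05 -2.56 0 0 0 0 4" --force 20

```text
t: 1.1
eef_pos: [416.0, -327.2, 222.9]
ee_rot: [0.978, 0.21, 0.0, 0.0]
contact_force: [1.0, 0.2, 0.4]
finger_gap: 39.8
grip_force: 0.0
```

send_rows --pt "3.05 -2.56 0 0 0 0 4" --pt "3.05 -2.56 0 0 0 0 4" --pt "3.05 -2.56 0 0 0 0 4" --pt "3.05 -2.56 0 0 0 0 4" --pt "3.05 -2.56 0 0 0 0 4" --pt "3.05 -2.56 0 0 0 0 4" --pt "3.05 -2.56 0 0 0 0 4" --pt "3.05 -2.56 0 0 0 0 4"

```text
t: 1.9
eef_pos: [554.4, -40.4, 222.8]
ee_rot: [0.978, 0.21, 0.0, 0.0]
contact_force: [0.5, -0.1, -0.2]
finger_gap: 40.0
grip_force: 0.0
```

send_rows --pt "0 0 0 0 0 -0.14 4" --pt "0 0 0 0 0 -0.14 4" --pt "0 0 0 0 0 -0.14 4" --pt "0 0 0 0 0 -0.14 4" --pt "0 0 0 0 0 -0.14 4" --pt "0 0 0 0 0 -0.14 4" --pt "0 0 0 0 0 -0.14 4" --pt "0 0 0 0 0 -0.08 4"

```text
t: 2.7
eef_pos: [553.9, -41.9, 222.6]
ee_rot: [0.736, 0.677, -0.0, -0.0]
contact_force: [0.2, 0.3, -0.8]
finger_gap: 39.9
grip_force: 0.0
```

```bash
cat >> h.py <<'E'
C=np.array([563.5,70.])
from scipy.spatial.transform import Rotation as Ro
def to(x,y,z,yaw=None):
    s=env.state();R=Ro.from_quat(s["ee_rot"]).as_matrix();p=s["eef_pos"]
    cy=np.degrees(np.arctan2(R[1,1],R[0,1]));v=p[:2]-C
    print("t",round(s["t"],2),"p",p.round(1),"yawY",cy.round(1),"tilt",R[:,2].round(3),"F",s["contact_force"].round(1),"gap",round(s["finger_gap"],1),"polar",np.linalg.norm(v).round(1),np.degrees(np.arctan2(v[1],v[0])).round(1),"j7",s["joints"][6].round(2))
    print("tool shift cm",(R.T@(np.array([x,y,z])-p)/10).round(2), "turn", None if yaw is None else round(-np.radians(yaw-cy),3))
E
python3 - <<'E'
from h import *
to(553.7,-41.6,78,-5)
E
```

```text
t 2.7 p [553.9 -41.9 222.6] yawY -4.8 tilt [-0. -0. -1.] F [ 0.2  0.3 -0.8] gap 39.9 polar 112.3 -94.9 j7 -0.27
tool shift cm [ 0.03 -0.02 14.46] turn 0.004
```

send_rows --pt "0 0 3.5 0 0 0 4" --pt "0 0 3.5 0 0 0 4" --pt "0 0 3.5 0 0 0 4" --pt "0 0 3.5 0 0 0 4" --pt "0 0 0.4 0 0 0 4"

```text
t: 3.2
eef_pos: [550.8, -42.0, 75.0]
ee_rot: [0.737, 0.675, -0.003, -0.002]
contact_force: [0.2, -0.2, 0.7]
finger_gap: 40.0
grip_force: 0.0
```

send_rows --pt "0 0 0 0 0 0 1.5" --pt "0 0 0 0 0 0 1.5" --pt "0 0 0 0 0 0 1.5" --pt "0 0 0 0 0 0 1.5" --force 20

```text
t: 3.6
eef_pos: [554.9, -41.9, 80.4]
ee_rot: [0.738, 0.675, 0.001, 0.001]
contact_force: [-1.8, 0.5, 6.1]
finger_gap: 19.8
grip_force: 20.0
```

```bash
python3 - <<'E'
from h import *
to(553.7,-41.6,78,-5);print(env.state()["grip_force"])
d=cams.read_camera("scene")["color"][130:270,250:440,::-1]
cv2.imwrite("pics/g1.png",cv2.resize(d,None,fx=3,fy=3))
E
```

```text
t 3.6 p [554.9 -41.9  80.4] yawY -5.1 tilt [ 0.002 -0.    -1.   ] F [-1.8  0.5  6.1] gap 19.8 polar 112.2 -94.4 j7 -0.38
tool shift cm [ 0.02 -0.12  0.24] turn -0.001
20.00561088323593
```

View pics/g1.png

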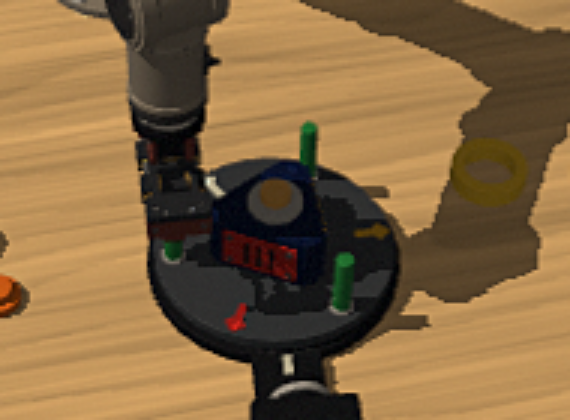

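The post is in the grip (gap 19.8), so I'll swing along the arc.

send_rows --pt "0.03 0.78 0 0 0 -0.07 1.5" --pt "0.11 1.56 0 0 0 -0.14 1.5" --pt "0.11 1.56 0 0 0 -0.14 1.5" --pt "0.11 1.56 0 0 0 -0.14 1.5" --pt "0.11 1.56 0 0 0 -0.14 1.5"

```text
t: 4.15
eef_pos: [622.3, -24.7, 80.4]
ee_rot: [0.489, 0.872, 0.001, 0.0]
contact_force: [-4.6, 5.0, 8.3]
finger_gap: 19.5
grip_force: 20.0
```

```bash
python3 - <<'E'
from h import *
to(553.7,-41.6,78,-5);print(env.state()["grip_force"])
E
```

```text
t 4.15 p [622.3 -24.7  80.4] yawY 31.4 tilt [ 0.001  0.001 -1.   ] F [-4.6  5.   8.3] gap 19.5 polar 111.5 -58.2 j7 0.16
tool shift cm [ 2.13 -6.74  0.23] turn 0.635
20.001420378684998
```

send_rows --pt "0.11 1.56 0 0 0 -0.14 1.5" --pt "0.11 1.56 0 0 0 -0.14 1.5" --pt "0.11 1.56 0 0 0 -0.14 1.5" --pt "0.11 1.56 0 0 0 -0.14 1.5" --pt "0.11 1.56 0 0 0 -0.14 1.5" --pt "0.11 1.56 0 0 0 -0.14 1.5" --pt "0.11 1.56 0 0 0 -0.14 1.5" --pt "0.11 1.56 0 0 0 -0.14 1.5"

```text
t: 4.95
eef_pos: [673.6, 80.8, 80.4]
ee_rot: [-0.048, 0.999, -0.0, -0.001]
contact_force: [-10.6, -1.5, 12.2]
finger_gap: 19.6
grip_force: 20.0
```

```bash
python3 - <<'E'
from h import *
to(633.5,157.4,78,141.3);print(env.state()["grip_force"])
E
```

```text
t 4.95 p [673.6  80.8  80.4] yawY 95.5 tilt [-0.002 -0.001 -1.   ] F [-10.6  -1.5  12.2] gap 19.6 polar 110.7 5.6 j7 1.0
tool shift cm [3.25 8.02 0.25] turn -0.799
20.00251740217209
```

send_rows --pt "0.11 1.56 0 0 0 -0.14 1.5" --pt "0.11 1.56 0 0 0 -0.14 1.5" --pt "0.11 1.56 0 0 0 -0.14 1.5" --pt "0.11 1.56 0 0 0 -0.14 1.5" --pt "0.11 1.56 0 0 0 -0.14 1.5" --pt "0.05 1.09 0 0 0 -0.098 1.5" --pt "0 0 0 0 0 0 1.5" --pt "0 0 0 0 0 0 1.5"

```text
t: 5.75
eef_pos: [634.1, 155.7, 80.4]
ee_rot: [-0.43, 0.903, -0.001, -0.0]
contact_force: [-5.0, -3.5, 9.9]
finger_gap: 19.7
grip_force: 20.0
```

```bash
python3 - <<'E'
from h import *
to(633.5,157.4,78,141.3);print(env.state()["grip_force"])
E
```

```text
t 5.75 p [634.1 155.7  80.4] yawY 140.9 tilt [ 0.    -0.002 -1.   ] F [-5.  -3.5  9.9] gap 19.7 polar 111.0 50.5 j7 1.56
tool shift cm [-0.09  0.15  0.24] turn -0.007
20.007568895816803
```

send_rows --pt "0 0 0 0 0 0 3.8" --pt "0 0 0 0 0 0 3.8" --pt "0 0 -3 0 0 0 3.8" --pt "0 0 -4 0 0 0 3.8" --pt "0 0 -4 0 0 0 3.8"

```text
t: 6.25
eef_pos: [634.0, 156.2, 189.6]
ee_rot: [-0.43, 0.903, 0.0, -0.0]
contact_force: [1.0, 0.7, -0.3]
finger_gap: 38.4
grip_force: 0.0
```

```bash
python3 - <<'E'
from h import *
to(540.5,-331,190,21)
E
```

```text
t 6.25 p [634.  156.2 189.6] yawY 140.9 tilt [-0.001  0.    -1.   ] F [ 1.   0.7 -0.3] gap 38.4 polar 111.4 50.7 j7 1.64
tool shift cm [ 4.373e+01 -2.344e+01 -4.000e-02] turn 2.093
```

send_rows --pt "3.36 -1.8 0 0 0 0 3.8" --pt "3.36 -1.8 0 0 0 0 3.8" --pt "3.36 -1.8 0 0 0 0 3.8" --pt "3.36 -1.8 0 0 0 0 0" --pt "3.36 -1.8 0 0 0 0 0" --pt "3.36 -1.8 0 0 0 0 0" --pt "3.36 -1.8 0 0 0 0 0" --pt "3.36 -1.8 0 0 0 0 0"

```text
t: 7.05
eef_pos: [576.4, -144.8, 188.9]
ee_rot: [-0.43, 0.903, -0.0, 0.0]
contact_force: [0.1, -0.1, 0.4]
finger_gap: 2.1
grip_force: 0.0
```

send_rows --pt "3.36 -1.8 0 0 0 0 0" --pt "3.36 -1.8 0 0 0 0 0" --pt "3.36 -1.8 0 0 0 0 0" --pt "3.36 -1.8 0 0 0 0 0" --pt "3.36 -1.8 0 0 0 0 0"

```text
t: 7.55
eef_pos: [540.3, -332.0, 188.8]
ee_rot: [-0.43, 0.903, -0.0, 0.0]
contact_force: [1.3, 0.2, 0.3]
finger_gap: 0.5
grip_force: 0.0
```

send_rows --pt "0 0 0 0 0 0.14 0" --pt "0 0 0 0 0 0.14 0" --pt "0 0 0 0 0 0.14 0" --pt "0 0 0 0 0 0.14 0" --pt "0 0 0 0 0 0.14 0" --pt "0 0 0 0 0 0.14 0" --pt "0 0 0 0 0 0.14 0" --pt "0 0 0 0 0 0.14 0"

```text
t: 8.35
eef_pos: [540.9, -330.4, 188.8]
ee_rot: [0.118, 0.993, -0.0, 0.0]
contact_force: [-0.3, 0.3, -0.1]
finger_gap: 0.2
grip_force: 0.0
```

send_rows --pt "0 0 0 0 0 0.14 0" --pt "0 0 0 0 0 0.14 0" --pt "0 0 0 0 0 0.14 0" --pt "0 0 0 0 0 0.14 0" --pt "0 0 0 0 0 0.14 0" --pt "0 0 0 0 0 0.14 0" --pt "0 0 0 0 0 0.13 0"

```text
t: 9.05
eef_pos: [540.9, -330.2, 188.8]
ee_rot: [0.567, 0.824, 0.0, 0.0]
contact_force: [-0.2, 0.6, 0.6]
finger_gap: 0.4
grip_force: 0.0
```

```bash
python3 - <<'E'
from h import *
to(540.5,-331,35,21)
d=cams.read_camera("top")["color"][95:265,235:445,::-1]
cv2.imwrite("pics/w1.png",cv2.resize(cv2.convertScaleAbs(d,alpha=1.6,beta=15),(735,595),interpolation=cv2.INTER_CUBIC))
E
```

```text
t 9.05 p [ 540.9 -330.2  188.8] yawY 20.9 tilt [ 0.001 -0.    -1.   ] F [-0.2  0.6  0.6] gap 0.4 polar 400.9 -93.2 j7 0.55
tool shift cm [-0.05 -0.07 15.38] turn -0.002
```

View pics/w1.png

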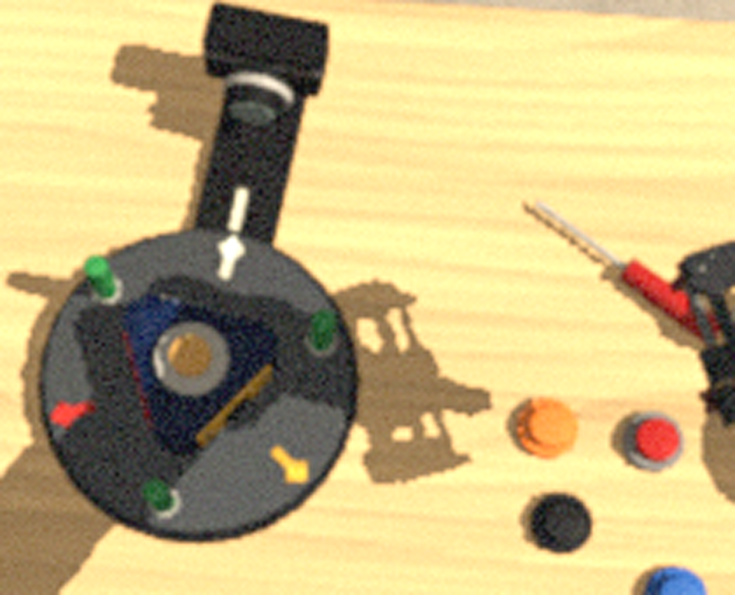

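White now points at the mark: the tip at (233,235) meets the line's inner end at (235,230). The red button is clear, so I'll go down to it.

send_rows --pt "0 -0.07 4 0 0 0 0" --pt "0 0 4 0 0 0 0" --pt "0 0 4 0 0 0 0" --pt "0 0 3.2 0 0 0 0" --pt "0 0 0 0 0 0 0"

```text
t: 9.6
eef_pos: [536.9, -329.1, 32.3]
ee_rot: [0.564, 0.826, -0.0, -0.004]
contact_force: [-0.6, -0.4, 0.2]
finger_gap: 0.7
grip_force: 0.0
```

send_rows --pt "0 0 0.4 0 0 0 0" --pt "0 0 0.4 0 0 0 0" --pt "0 0 0.3 0 0 0 0" --pt "0 0 0 0 0 0 0"

```text
t: 10.0
eef_pos: [540.5, -330.8, 26.5]
ee_rot: [0.565, 0.825, -0.0, 0.001]
contact_force: [0.0, 0.2, -0.0]
finger_gap: 0.9
grip_force: 0.0
```

send_rows --pt "0 0 0.3 0 0 0 0" --pt "0 0 0 0 0 0 0"

```text
t: 10.2
eef_pos: [540.4, -330.7, 23.0]
ee_rot: [0.565, 0.825, 0.0, 0.001]
contact_force: [0.0, -0.7, 1.7]
finger_gap: 0.7
grip_force: 0.6
```

send_rows --pt "0 0 0.3 0 0 0 0" --pt "0 0 0 0 0 0 0"

```text
t: 10.4
eef_pos: [540.4, -330.7, 19.8]
ee_rot: [0.565, 0.825, 0.0, 0.0]
contact_force: [1.1, -0.9, 2.8]
finger_gap: 0.5
grip_force: 1.2
```

send_rows --pt "0 0 0.2 0 0 0 0" --pt "0 0 0 0 0 0 0"

```text
t: 10.6
eef_pos: [540.4, -330.7, 17.8]
ee_rot: [0.565, 0.825, 0.0, 0.0]
contact_force: [0.3, -0.9, 2.8]
finger_gap: 0.3
grip_force: 1.6
```

send_rows --pt "0 0 0.2 0 0 0 0" --pt "0 0 0 0 0 0 0"

```text
t: 10.8
eef_pos: [540.4, -330.7, 16.4]
ee_rot: [0.565, 0.825, -0.0, 0.0]
contact_force: [-1.5, -0.3, 8.1]
finger_gap: 0.4
grip_force: 3.8
```

The button bottomed out: 8 N at z = 16.4. I'll hold briefly, then lift.

send_rows --pt "0 0 0 0 0 0 0" --pt "0 0 0 0 0 0 0" --pt "0 0 -2 0 0 0 0" --pt "0 0 -5 0 0 0 0" --pt "0 0 -5 0 0 0 4" --pt "0 0 -5 0 0 0 4" --pt "0 0 0 0 0 0 4"

```text
t: 11.5
eef_pos: [543.7, -331.4, 192.7]
ee_rot: [0.565, 0.825, 0.001, 0.005]
contact_force: [0.4, -0.1, 0.5]
finger_gap: 21.2
grip_force: 0.0
```

```bash
python3 - <<'E'
from h import *
to(604,-34.4,80,21)
E
```

```text
t 11.5 p [ 543.7 -331.4  192.7] yawY 21.2 tilt [ 0.01  -0.005 -1.   ] F [ 0.4 -0.1  0.5] gap 21.2 polar 401.9 -92.8 j7 0.55
tool shift cm [25.6  16.28 11.17] turn 0.003
```

send_rows --pt "3.18 2.07 0 0 0 0 4" --pt "3.18 2.07 0 0 0 0 4" --pt "3.18 2.07 0 0 0 0 4" --pt "3.18 2.07 0 0 0 0 4" --pt "3.18 2.07 0 0 0 0 4" --pt "3.18 2.07 0 0 0 0 4" --pt "3.18 2.07 0 0 0 0 4" --pt "3.18 2.07 0 0 0 0 4"

```text
t: 12.3
eef_pos: [601.8, -32.0, 184.5]
ee_rot: [0.565, 0.825, -0.001, -0.001]
contact_force: [0.1, 0.3, -0.4]
finger_gap: 40.0
grip_force: 0.0
```

send_rows --pt "0 0 0 0 0 0 4" --pt "0 0 0 0 0 0 4"

```text
t: 12.5
eef_pos: [601.8, -32.3, 184.7]
ee_rot: [0.564, 0.826, -0.0, -0.001]
contact_force: [0.6, -0.8, -0.1]
finger_gap: 39.7
grip_force: 0.0
```

```bash
python3 - <<'E'
from h import *
to(604,-34.4,80,21)
E
```

```text
t 12.5 p [601.8 -32.3 184.7] yawY 21.3 tilt [-0.002  0.    -1.   ] F [ 0.6 -0.8 -0.1] gap 39.7 polar 109.3 -69.5 j7 0.03
tool shift cm [-0.28  0.14 10.47] turn 0.006
```

send_rows --pt "-0.25 0.13 3.5 0 0 0 4" --pt "0 0 3.5 0 0 0 4" --pt "0 0 3.4 0 0 0 4" --pt "0 0 0 0 0 0 4" --pt "0 0 0 0 0 0 1.5" --pt "0 0 0 0 0 0 1.5" --pt "0 0 0 0 0 0 1.5" --pt "0 0 0 0 0 0 1.5" --force 20

```text
t: 13.3
eef_pos: [605.5, -36.0, 83.3]
ee_rot: [0.565, 0.825, 0.0, 0.001]
contact_force: [-1.7, -2.2, 4.6]
finger_gap: 19.3
grip_force: 20.0
```

```bash
python3 - <<'E'
from h import *
to(604,-34.4,80,21)
E
```

```text
t 13.3 p [605.5 -36.   83.3] yawY 21.2 tilt [ 0.002 -0.001 -1.   ] F [-1.7 -2.2  4.6] gap 19.3 polar 114.0 -68.4 j7 -0.05
tool shift cm [ 0.2  -0.08  0.33] turn 0.003
```

send_rows --pt "0.03 0.78 0 0 0 -0.07 1.5" --pt "0.11 1.56 0 0 0 -0.14 1.5" --pt "0.11 1.56 0 0 0 -0.14 1.5" --pt "0.11 1.56 0 0 0 -0.14 1.5" --pt "0.11 1.56 0 0 0 -0.14 1.5" --pt "0.11 1.56 0 0 0 -0.14 1.5" --pt "0.11 1.56 0 0 0 -0.14 1.5" --pt "0.11 1.56 0 0 0 -0.14 1.5"

```text
t: 14.1
eef_pos: [675.3, 53.3, 83.4]
ee_rot: [0.073, 0.997, 0.0, 0.001]
contact_force: [-4.0, 0.0, 6.2]
finger_gap: 19.5
grip_force: 20.0
```

```bash
python3 - <<'E'
from h import *
to(633.7,157.3,83,141.2)
E
```

```text
t 14.1 p [675.3  53.3  83.4] yawY 81.6 tilt [ 0.001  0.001 -1.   ] F [-4.   0.   6.2] gap 19.5 polar 113.0 -8.5 j7 0.77
tool shift cm [5.63 9.68 0.04] turn -1.039
```

send_rows --pt "0.11 1.56 0 0 0 -0.14 1.5" --pt "0.11 1.56 0 0 0 -0.14 1.5" --pt "0.11 1.56 0 0 0 -0.14 1.5" --pt "0.11 1.56 0 0 0 -0.14 1.5" --pt "0.11 1.56 0 0 0 -0.14 1.5" --pt "0.11 1.56 0 0 0 -0.14 1.5" --pt "0.11 1.56 0 0 0 -0.14 1.5" --pt "0.02 0.65 0 0 0 -0.058 1.5"

```text
t: 14.9
eef_pos: [634.6, 158.1, 83.4]
ee_rot: [-0.432, 0.902, 0.001, 0.002]
contact_force: [1.5, -0.2, 2.5]
finger_gap: 19.3
grip_force: 20.0
```

send_rows --pt "0 0 0 0 0 0 1.5" --pt "0 0 0 0 0 0 1.5"

```text
t: 15.1
eef_pos: [635.5, 157.3, 83.3]
ee_rot: [-0.428, 0.904, 0.001, 0.002]
contact_force: [-0.7, 2.6, 6.3]
finger_gap: 19.8
grip_force: 20.0
```

```bash
python3 - <<'E'
from h import *
to(633.7,157.3,83,141.2)
E
```

```text
t 15.1 p [635.5 157.3  83.3] yawY 140.7 tilt [ 0.002  0.003 -1.   ] F [-0.7  2.6  6.3] gap 19.8 polar 113.2 50.5 j7 1.52
tool shift cm [0.12 0.14 0.03] turn -0.008
```

send_rows --pt "0 0 0 0 0 0 3.8" --pt "0 0 0 0 0 0 3.8" --pt "0 0 -3 0 0 0 3.8" --pt "0 0 -4 0 0 0 3.8" --pt "0 0 -3.7 0 0 0 3.8"

```text
t: 15.6
eef_pos: [634.6, 154.7, 189.4]
ee_rot: [-0.428, 0.904, -0.0, -0.001]
contact_force: [0.2, -0.3, 0.3]
finger_gap: 37.7
grip_force: 0.0
```

send_rows --pt "3.36 -1.8 0 0 0 0 3.8" --pt "3.36 -1.8 0 0 0 0 3.8" --pt "3.36 -1.8 0 0 0 0 3.8" --pt "3.36 -1.8 0 0 0 0 0" --pt "3.36 -1.8 0 0 0 0 0" --pt "3.36 -1.8 0 0 0 0 0" --pt "3.36 -1.8 0 0 0 0 0" --pt "3.36 -1.8 0 0 0 0 0"

```text
t: 16.4
eef_pos: [575.7, -146.2, 188.4]
ee_rot: [-0.428, 0.904, -0.0, -0.0]
contact_force: [0.9, -0.2, 0.4]
finger_gap: 2.5
grip_force: 0.0
```

send_rows --pt "3.36 -1.8 0 0 0 0 0" --pt "3.36 -1.8 0 0 0 0 0" --pt "3.36 -1.8 0 0 0 0 0" --pt "3.36 -1.8 0 0 0 0 0" --pt "3.36 -1.8 0 0 0 0 0"

```text
t: 16.9
eef_pos: [539.0, -333.2, 188.3]
ee_rot: [-0.428, 0.904, -0.0, -0.001]
contact_force: [0.1, -0.2, 1.2]
finger_gap: -0.0
grip_force: 0.0
```

send_rows --pt "0 0 0 0 0 0.14 0" --pt "0 0 0 0 0 0.14 0" --pt "0 0 0 0 0 0.14 0" --pt "0 0 0 0 0 0.14 0" --pt "0 0 0 0 0 0.14 0" --pt "0 0 0 0 0 0.14 0" --pt "0 0 0 0 0 0.14 0" --pt "0 0 0 0 0 0.14 0"

```text
t: 17.7
eef_pos: [539.5, -331.5, 188.4]
ee_rot: [0.12, 0.993, -0.0, -0.0]
contact_force: [-0.4, -0.2, -0.2]
finger_gap: 0.4
grip_force: 0.0
```

send_rows --pt "0 0 0 0 0 0.14 0" --pt "0 0 0 0 0 0.14 0" --pt "0 0 0 0 0 0.14 0" --pt "0 0 0 0 0 0.14 0" --pt "0 0 0 0 0 0.14 0" --pt "0 0 0 0 0 0.14 0" --pt "0 0 0 0 0 0.13 0"

```text
t: 18.4
eef_pos: [539.6, -331.5, 188.4]
ee_rot: [0.569, 0.822, -0.0, -0.0]
contact_force: [-0.1, -0.2, 0.1]
finger_gap: 0.3
grip_force: 0.0
```

```bash
python3 - <<'E'
from h import *
to(540.5,-331,32,21)
d=cams.read_camera("top")["color"][95:265,235:445,::-1]
cv2.imwrite("pics/y1.png",cv2.resize(cv2.convertScaleAbs(d,alpha=1.6,beta=15),(735,595),interpolation=cv2.INTER_CUBIC))
E
```

```text
t 18.4 p [ 539.6 -331.5  188.4] yawY 20.7 tilt [-0.001 -0.    -1.   ] F [-0.1 -0.2  0.1] gap 0.3 polar 402.2 -93.4 j7 0.49
tool shift cm [1.000e-02 1.200e-01 1.564e+01] turn -0.006
```

View pics/y1.png

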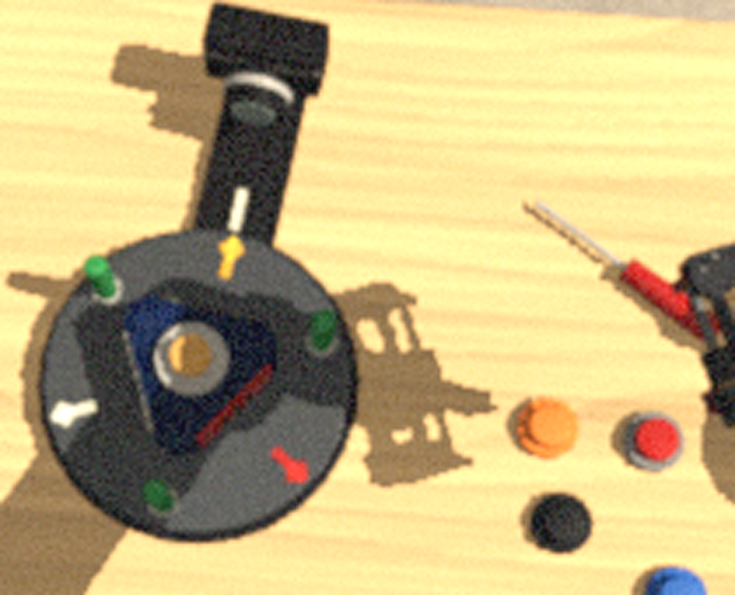

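Yellow is on the mark, tip at (233,236). I'll press the button.

send_rows --pt "0 0.1 4 0 0 0 0" --pt "0 0 4 0 0 0 0" --pt "0 0 4 0 0 0 0" --pt "0 0 3.6 0 0 0 0" --pt "0 0 0 0 0 0 0" --pt "0 0 0.6 0 0 0 0" --pt "0 0 0.4 0 0 0 0" --pt "0 0 0.3 0 0 0 0"

```text
t: 19.25
eef_pos: [542.4, -331.0, 21.4]
ee_rot: [0.566, 0.825, 0.0, 0.002]
contact_force: [-0.1, 0.9, 1.4]
finger_gap: 0.3
grip_force: 1.0
```

send_rows --pt "0 0 0.3 0 0 0 0" --pt "0 0 0 0 0 0 0" --pt "0 0 0 0 0 0 0"

```text
t: 19.55
eef_pos: [542.3, -331.0, 17.7]
ee_rot: [0.566, 0.825, 0.0, 0.001]
contact_force: [1.7, -0.6, 3.6]
finger_gap: 0.3
grip_force: 1.6
```

send_rows --pt "0 0 0.2 0 0 0 0" --pt "0 0 0 0 0 0 0" --pt "0 0 0 0 0 0 0"

```text
t: 19.85
eef_pos: [542.3, -331.0, 16.3]
ee_rot: [0.566, 0.824, -0.0, 0.001]
contact_force: [-0.2, -0.1, 11.4]
finger_gap: 0.3
grip_force: 5.7
```

send_rows --pt "0 0 -2 0 0 0 0" --pt "0 0 -5 0 0 0 0" --pt "0 0 -5 0 0 0 4" --pt "0 0 -5 0 0 0 4" --pt "0 0 0 0 0 0 4" --pt "0 0 0 0 0 0 4"

```text
t: 20.45
eef_pos: [540.9, -330.5, 185.4]
ee_rot: [0.566, 0.824, -0.0, 0.001]
contact_force: [-0.3, -0.0, -0.6]
finger_gap: 28.9
grip_force: 0.0
```

send_rows --pt "3.18 2.07 0 0 0 0 4" --pt "3.18 2.07 0 0 0 0 4" --pt "3.18 2.07 0 0 0 0 4" --pt "3.18 2.07 0 0 0 0 4" --pt "3.18 2.07 0 0 0 0 4" --pt "3.18 2.07 0 0 0 0 4" --pt "3.18 2.07 0 0 0 0 4" --pt "3.18 2.07 0 0 0 0 4"

```text
t: 21.25
eef_pos: [602.5, -32.4, 182.1]
ee_rot: [0.566, 0.825, -0.001, -0.002]
contact_force: [1.2, 0.3, 0.3]
finger_gap: 40.2
grip_force: 0.0
```

send_rows --pt "0 0 0 0 0 0 4" --pt "0 0 0 0 0 0 4"

```text
t: 21.45
eef_pos: [602.7, -32.6, 182.6]
ee_rot: [0.565, 0.825, -0.001, -0.002]
contact_force: [0.4, -0.7, -0.1]
finger_gap: 40.2
grip_force: 0.0
```

```bash
python3 - <<'E'
from h import *
to(604.2,-34.9,82,21)
E
```

```text
t 21.45 p [602.7 -32.6 182.6] yawY 21.2 tilt [-0.004  0.    -1.   ] F [ 0.4 -0.7 -0.1] gap 40.2 polar 109.9 -69.1 j7 -0.02
tool shift cm [-0.28  0.09 10.06] turn 0.004
```

send_rows --pt "-0.25 0.08 3.5 0 0 0 4" --pt "0 0 3.5 0 0 0 4" --pt "0 0 3 0 0 0 4" --pt "0 0 0 0 0 0 4" --pt "0 0 0 0 0 0 1.5" --pt "0 0 0 0 0 0 1.5" --pt "0 0 0 0 0 0 1.5" --pt "0 0 0 0 0 0 1.5" --force 20

```text
t: 22.25
eef_pos: [606.3, -36.3, 86.0]
ee_rot: [0.566, 0.824, -0.0, 0.001]
contact_force: [-1.3, -2.5, 3.7]
finger_gap: 19.4
grip_force: 20.0
```

send_rows --pt "0.03 0.78 0 0 0 -0.07 1.5" --pt "0.11 1.56 0 0 0 -0.14 1.5" --pt "0.11 1.56 0 0 0 -0.14 1.5" --pt "0.11 1.56 0 0 0 -0.14 1.5" --pt "0.11 1.56 0 0 0 -0.14 1.5" --pt "0.11 1.56 0 0 0 -0.14 1.5" --pt "0.11 1.56 0 0 0 -0.14 1.5" --pt "0.11 1.56 0 0 0 -0.14 1.5"

```text
t: 23.05
eef_pos: [676.0, 53.4, 86.0]
ee_rot: [0.074, 0.997, 0.001, -0.0]
contact_force: [-5.0, 0.1, 5.4]
finger_gap: 19.7
grip_force: 20.0
```

```bash
python3 - <<'E'
from h import *
to(633.7,157.3,83,141.2)
E
```

```text
t 23.05 p [676.   53.4  86. ] yawY 81.6 tilt [ 0.     0.001 -1.   ] F [-5.   0.1  5.4] gap 19.7 polar 113.7 -8.4 j7 0.73
tool shift cm [5.71 9.66 0.31] turn -1.041
```

send_rows --pt "0.11 1.56 0 0 0 -0.14 1.5" --pt "0.11 1.56 0 0 0 -0.14 1.5" --pt "0.11 1.56 0 0 0 -0.14 1.5" --pt "0.11 1.56 0 0 0 -0.14 1.5" --pt "0.11 1.56 0 0 0 -0.14 1.5" --pt "0.11 1.56 0 0 0 -0.14 1.5" --pt "0.11 1.56 0 0 0 -0.14 1.5" --pt "0.02 0.65 0 0 0 -0.058 1.5"

```text
t: 23.85
eef_pos: [636.1, 157.9, 86.0]
ee_rot: [-0.431, 0.902, 0.001, 0.002]
contact_force: [1.6, 0.8, 0.6]
finger_gap: 19.3
grip_force: 20.0
```

send_rows --pt "0 0 0 0 0 0 1.5" --pt "0 0 0 0 0 0 1.5"

```text
t: 24.05
eef_pos: [637.0, 157.1, 86.0]
ee_rot: [-0.428, 0.904, 0.001, 0.002]
contact_force: [1.8, 6.2, 3.2]
finger_gap: 19.4
grip_force: 20.0
```

send_rows --pt "0 0 0 0 0 0 3.8" --pt "0 0 0 0 0 0 3.8" --pt "0 0 -3 0 0 0 3.8" --pt "0 0 -4 0 0 0 3.8" --pt "0 0 -3.5 0 0 0 3.8"

```text
t: 24.55
eef_pos: [636.2, 154.1, 190.6]
ee_rot: [-0.428, 0.904, -0.0, -0.001]
contact_force: [0.8, 0.6, -0.6]
finger_gap: 38.1
grip_force: 0.0
```

send_rows --pt "3.36 -1.8 0 0 0 0 3.8" --pt "3.36 -1.8 0 0 0 0 3.8" --pt "3.36 -1.8 0 0 0 0 3.8" --pt "3.36 -1.8 0 0 0 0 0" --pt "3.36 -1.8 0 0 0 0 0" --pt "3.36 -1.8 0 0 0 0 0" --pt "3.36 -1.8 0 0 0 0 0" --pt "3.36 -1.8 0 0 0 0 0"

```text
t: 25.35
eef_pos: [576.4, -146.8, 189.2]
ee_rot: [-0.427, 0.904, -0.0, -0.001]
contact_force: [0.9, -0.6, -0.2]
finger_gap: 2.1
grip_force: 0.0
```

send_rows --pt "3.36 -1.8 0 0 0 0 0" --pt "3.36 -1.8 0 0 0 0 0" --pt "3.36 -1.8 0 0 0 0 0" --pt "3.36 -1.8 0 0 0 0 0" --pt "3.36 -1.8 0 0 0 0 0"

```text
t: 25.85
eef_pos: [539.3, -333.6, 189.2]
ee_rot: [-0.427, 0.904, -0.0, -0.001]
contact_force: [0.8, 0.6, 0.7]
finger_gap: 0.6
grip_force: 0.0
```

send_rows --pt "0 0 0 0 0 0.14 0" --pt "0 0 0 0 0 0.14 0" --pt "0 0 0 0 0 0.14 0" --pt "0 0 0 0 0 0.14 0" --pt "0 0 0 0 0 0.14 0" --pt "0 0 0 0 0 0.14 0" --pt "0 0 0 0 0 0.14 0" --pt "0 0 0 0 0 0.14 0"

```text
t: 26.65
eef_pos: [539.8, -331.9, 189.3]
ee_rot: [0.121, 0.993, -0.0, -0.001]
contact_force: [0.0, -0.7, 0.4]
finger_gap: 0.0
grip_force: 0.0
```

send_rows --pt "0 0 0 0 0 0.14 0" --pt "0 0 0 0 0 0.14 0" --pt "0 0 0 0 0 0.14 0" --pt "0 0 0 0 0 0.14 0" --pt "0 0 0 0 0 0.14 0" --pt "0 0 0 0 0 0.14 0" --pt "0 0 0 0 0 0.13 0"

```text
t: 27.35
eef_pos: [539.8, -331.9, 189.4]
ee_rot: [0.57, 0.822, -0.001, -0.0]
contact_force: [0.2, 0.2, 0.0]
finger_gap: 0.5
grip_force: 0.0
```

```bash
python3 - <<'E'
from h import *
to(540.5,-331,32,21)
d=cams.read_camera("top")["color"][95:265,235:445,::-1]
cv2.imwrite("pics/r1.png",cv2.resize(cv2.convertScaleAbs(d,alpha=1.6,beta=15),(735,595),interpolation=cv2.INTER_CUBIC))
E
```

```text
t 27.35 p [ 539.8 -331.9  189.4] yawY 20.5 tilt [-0.001 -0.001 -1.   ] F [0.2 0.2 0. ] gap 0.5 polar 402.6 -93.4 j7 0.44
tool shift cm [ 0.06  0.12 15.74] turn -0.008
```

View pics/r1.png

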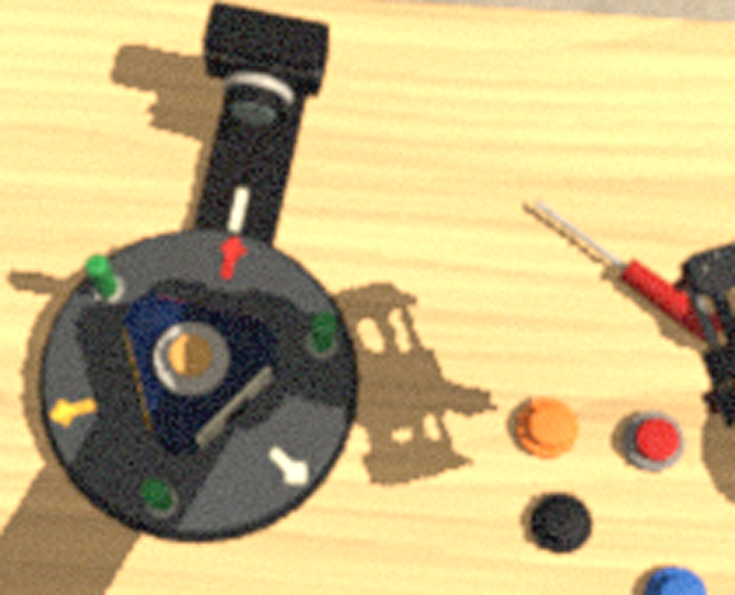

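Red is on the mark, tip at (234,236). I'll press the button a last time and lift clear.

send_rows --pt "0 0.1 4 0 0 0 0" --pt "0 0 4 0 0 0 0" --pt "0 0 4 0 0 0 0" --pt "0 0 3.7 0 0 0 0" --pt "0 0 0 0 0 0 0" --pt "0 0 0.6 0 0 0 0" --pt "0 0 0.4 0 0 0 0" --pt "0 0 0.3 0 0 0 0"

```text
t: 28.2
eef_pos: [542.9, -331.2, 21.4]
ee_rot: [0.567, 0.824, 0.0, 0.002]
contact_force: [-0.6, -0.4, 2.1]
finger_gap: 0.4
grip_force: 1.0
```

send_rows --pt "0 0 0.3 0 0 0 0" --pt "0 0 0.2 0 0 0 0" --pt "0 0 0 0 0 0 0" --pt "0 0 0 0 0 0 0" --pt "0 0 0 0 0 0 0"

```text
t: 28.7
eef_pos: [542.9, -331.2, 16.4]
ee_rot: [0.567, 0.824, -0.0, 0.001]
contact_force: [-0.5, -0.2, 7.9]
finger_gap: 0.7
grip_force: 4.1
```

send_rows --pt "0 0 -2 0 0 0 0" --pt "0 0 -5 0 0 0 0" --pt "0 0 -5 0 0 0 0" --pt "0 0 -5 0 0 0 0" --pt "0 0 0 0 0 0 0" --pt "0 0 0 0 0 0 0"

```text
t: 29.3
eef_pos: [542.2, -330.7, 186.9]
ee_rot: [0.567, 0.824, -0.0, 0.002]
contact_force: [-0.1, -0.8, -0.8]
finger_gap: 0.6
grip_force: 0.0
```

```bash
python3 - <<'E'
from h import *
to(540,-331,186)
print(env.finish_job())
E
```

```text
t 29.3 p [ 542.2 -330.7  186.9] yawY 21.0 tilt [ 0.002 -0.002 -1.   ] F [-0.1 -0.8 -0.8] gap 0.6 polar 401.3 -93.0 j7 0.44
tool shift cm [ 0.05 -0.21  0.09] turn None
the job is handed in; nothing more can be done
None
```

I photographed the white, yellow and red sides in that order, with the button pressed fully each time, and handed the job in at 29.3 s with red facing the lens and the arm clear of the button; no verdict was returned.

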